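# Set the thumbscrew of a column clamp

## Task

Set the blue column clamp: press its spring pedal fully down to the stop for a moment to bed the column, and let the pedal come up again. Then turn the orange thumbscrew clockwise until it seats, back it off a quarter turn, and finish while still gripping the thumbscrew there with the fingers, holding it still. Leave the other things on the bench where they are.

Things in the scene. Friction and masses are not known exactly. Their poses are not given: they have to be found in the camera images.
- column_clamp: blue clamp bolted to the bench: base plate 210 x 110 x 10 mm (x -150 to +60), a steel column across it along y, above it an aluminium bridge 90 (x) x 28 (y) mm, top 91 mm over the bench (nuts at x = +-33 to 95). Origin on the bench below the screw's axis; x points from the pedal (at -x, nearer the robot) to the screw, z up. Yaw within 0.35 rad
- pedal_pad (a point): point to press, on top of the black ribbed pad (44 x 50 mm) at the pedal's free end. Up: at clamp x = -127 mm, y = 0, 59 mm over the bench. Fully down: x = -132 mm, 37 mm over the bench
- pedal (a joint): pedal angle, rad: 0 up at rest, 0.28 fully down on its hard stop. Aluminium plate 56 mm wide, hinged at its far edge 80 mm from the pressing point, 30 mm over the bench. Its spring takes about 3 N at the pad to start and 8 to 9 N at the stop, and lifts it again
- screw (a joint): thumbscrew angle, rad: grows clockwise seen from above; 3.14 is seated (hard stop), a quarter turn back is 1.57; it starts 0.74 to 2.04 short of the seat. Friction torque about 0.08 N m; it stays where it is left and does not rise or sink as it turns
- wing: orange blade of the thumbscrew, 44 mm long (54 with its round ends), 10 thick, 105 to 135 mm over the bench, on a brass collar 20 mm wide, top at 98 mm. Origin mid-blade on the vertical screw axis, 119 mm over the bench. x along the blade (white dot at +x), y across the flats, z up. Yaw = clamp yaw - joint screw: seated, the blade lies along the clamp's x; a quarter turn back, along the column
- beaker: clear beaker, 64 mm wide, 70 mm tall, bystander behind the clamp; origin under its centre
- tub: round tub with a yellow lid, 64 mm wide, 58 mm tall, bystander; origin under its centre
- tape: roll of yellow tape, 61 mm wide, 19 mm tall, bystander; origin under its centre
- bench_timer: white timer, 58 x 65 x 20 mm, bystander; origin under its centre
- red_screwdriver: screwdriver with red handle lying flat, 184 mm long, 26 mm thick, bystander; origin under its centre

How it is judged:
By the outcome, as a careful person would: the job done as asked, in the order asked, and still so for the second after the job is handed in, while the arm keeps its last pose, push and grip.
It also fails if it takes over 72 s, if anything falls off the work surface, if the arm or the gripper's body presses on something with over 40 N, if the wrist force passes 120 N, or if a joint passes its speed limit or range.

## Robot

A 6-joint arm with a two-finger parallel gripper is mounted at the origin on the work surface; the furniture and walls round the work are solid. World frame = base frame: x ahead of the robot, y to its left, z up, the work surface at z = 0. Lengths are in m, angles in degrees, forces in N, time in s.
With the tool pointing down it reaches from about 0.275 to 0.825 m from the base axis. Payload 4.9 kg.
Tool frame: the origin (TCP) lies between the finger pads, 19 mm behind the fingertips; this is the grasp point; z points along the fingers, y is the line along which they close (so a half turn about z gives the same grasp; the last joint's range is limited). The gripper opens to 85 mm and grips with 20 to 120 N. Pads are 22 mm wide; open, the fingers measure 114 mm over their backs; the gripper's body (76 mm by 85 mm) begins 54 mm behind the grasp point. The pads swing forward as they close: fully open they stand 13 mm farther back than shut.
Start: joints at [-73.522, 18.69, -11.035, 60.275, 0, 82.311], TCP at [0.225, -0.502, 0.25] pointing down, gripper open.
Joint ranges: [-152.03, 152.03], [-55.5, 102.48], [-74.3, 77.21], [-110.64, 120.58], [-84.22, 78.4], [-180, 180]. Speed limits (degrees/s): [147.25, 147.25, 180, 180, 180, 180].

## Interface

Orientations are given as [roll, pitch, yaw] about the fixed x, y, z axes, in that order (R = Rz(yaw) Ry(pitch) Rx(roll)).
In Python, from bench import manip, cams, workorder gives the robot as it stands. The module is installed in compiled form; this text tells all that it offers.
- The arm moves only by the tool move_arm, never from a script. Its argument "increments" is a list of rows, each a list of 7 numbers: the shift along the world's x, y, z in normalised numbers (1 is 300 mm), then the turn, a rotation vector about the world's x, y, z in shares of pi rad (1.0 is pi rad), then the closure, from -1 (fully open) to 1 (shut). A call has 1 to 8 rows; each row is the pose to reach, as a shift and turn from the pose commanded when the call began; what a row does not reach only later rows make up. A row lasts 1/10 s, in which the tool goes at most 50 mm and 8.59 degrees, less where a joint would pass 70% of its speed; a pose out of reach is approached as far as the arm can. A shift or turn number past 1, either way, is cut back to 1. A call with a gripper value outside its range is refused whole. The fingers move at their own pace and stop on an object; the grip force is fixed at half the most. Time passes only in rows, so rows that repeat a pose let the fingers close. It gives the time, the measured TCP pose, the force, the opening and the grip force at its end, in the units of the state.
- manip.sense(): the state, without advancing time (a new reading comes with each control period).
- cams.read_camera(name): name is "scene" or "top" or "wrist"; returns (picture, depth): 400x640x3 uint8, red, green, blue; 400x640 float32, m along the optical axis (not along the pixel's ray), 0 where there is no reading.
- cams.camera_params(name): a dict with "mtx" (3x3 intrinsics, pixels), "k1" (the pictures are not rectified: a ray, as slopes to the right and down, at radius r is drawn at 1 + k1 r^2 times it, then the intrinsics apply), "R" (3x3) and "t" (3): a world point X has camera coordinates R X + t. Camera axes: x right, y down, z forward; pixel columns grow to the right and rows downward; lengths in m; the calibration is good to about 2 mm. A picture is of the moment at which its call begins: read the wrist's pose just before it. camera_params takes no time and is no camera call; for the wrist camera it gives the pose at the moment of the call.
- workorder.hand_in(): hands the job in; it is judged then, once.
The state is a dict: "t": time; "joint_positions": joint angles; "dq": joint speeds; "effort": joint torques, N m; "tcp_pos": TCP position; "orientation": TCP orientation; "contact_force": force on the tool from outside, world axes, zero at the start; "torque": the same for the moment, N m; "width": opening from 0.0 (shut) to 1.0 (fully open); "finger_force": force on a finger pad.
Only numpy, scipy, OpenCV 4.12 (cv2) and the standard library are available. Lean on these libraries where they do the work, as an engineer would, in place of code of your own. Each camera call takes 0.05 s, during which the arm holds its last target. There are 200 camera calls.

## Working session

There is one attempt and no reset: what is moved stays moved. The work goes in short steps, Python scripts to look and compute and a tool call to move; the robot and the scene stay as the last step left them, time stands still between calls to the robot, and variables do not carry over. Pictures are saved under pics/ and viewed, at most 10 in all, crops included, and the job is handed in when it is done.

Besides the shell and the picture viewer there is one more tool, called after "Emit:" by a JSON object that holds its "fn" and its "kwargs". move_arm: Moves the arm, as the interface text tells. Its arguments: {"type":"object","properties":{"increments":{"type":"array","items":{"type":"array","items":{"type":"number"}}}},"required":["increments"]}

```bash
mkdir -p pics; cat > h.py <<'E'
import numpy as np, cv2
from bench import manip, cams, workorder
def ray(P,u,v):
    K=np.array(P["mtx"]);d=np.array([(u-K[0,2])/K[0,0],(v-K[1,2])/K[1,1]]);s=d.copy()
    for _ in range(20): s=d/(1+P["k1"]*(s@s))
    R=np.array(P["R"]);t=np.array(P["t"])
    return -R.T@t, R.T@np.array([s[0],s[1],1.])
def onplane(P,u,v,z):
    o,d=ray(P,u,v); return o+d*(z-o[2])/d[2]
def pts(P,depth,mask):
    v,u=np.nonzero(mask&(depth>0)); out=[]
    for a,b in zip(u,v):
        o,d=ray(P,a,b); out.append(o+d*depth[b,a])
    return np.array(out)
E
python3 - <<'E'
from h import *
s=manip.sense();print({k:np.round(s[k],3) for k in s})
ims=[]
for n in("scene","top"):
    P=cams.camera_params(n);im,d=cams.read_camera(n);np.savez(n+".npz",im=im,d=d)
    print(n,{k:np.round(P[k],3).tolist() for k in P})
    cv2.imwrite(f"pics/{n}.png",im[:,:,::-1])
E
```

```text
{'t': np.float64(0.0), 'joint_positions': array([-73.521,  18.733, -11.091,  60.278,  -0.   ,  82.311]), 'dq': array([ 0.069, -0.045,  0.05 , -0.052, -0.014,  0.002]), 'effort': array([ 1.0000e-03, -4.4340e+01,  2.6244e+01,  1.6000e-02, -0.0000e+00,
       -0.0000e+00]), 'tcp_pos': array([ 0.225, -0.501,  0.249]), 'orientation': array([-1.79899e+02, -1.30000e-02,  2.41690e+01]), 'contact_force': array([-0.476, -0.696, -0.132]), 'torque': array([0.005, 0.047, 0.02 ]), 'finger_force': np.float64(0.0), 'width': np.float64(0.996)}
scene {'mtx': [[464.247, 0.0, 333.81], [0.0, 464.247, 193.403], [0.0, 0.0, 1.0]], 'k1': -0.113, 'R': [[0.981, -0.192, 0.006], [-0.096, -0.516, -0.851], [0.167, 0.835, -0.525]], 't': [-0.55, 0.122, 1.18]}
top {'mtx': [[506.271, 0.0, 322.862], [0.0, 506.271, 196.676], [0.0, 0.0, 1.0]], 'k1': 0.03, 'R': [[-0.019, -1.0, 0.001], [-0.988, 0.019, -0.151], [0.151, -0.004, -0.988]], 't': [0.001, 0.593, 1.212]}
```

View pics/top.png

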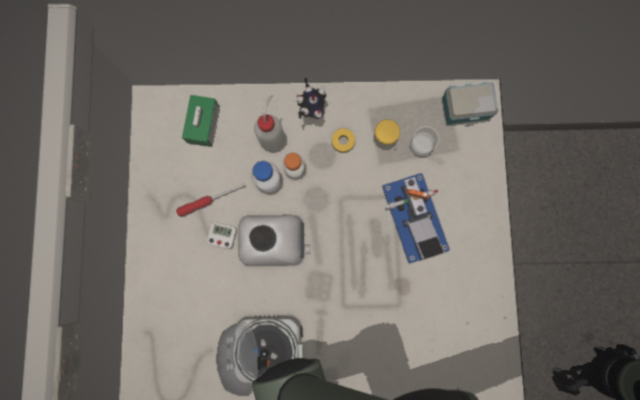

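View pics/scene.png

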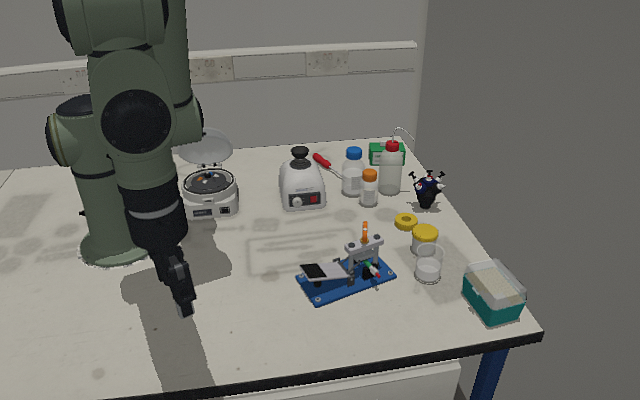

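The top view shows the blue base plate from (383,175) to (448,262), the black pad near (430,247) and the orange blade near (422,193). The scene view shows the blade upright at (365,232) and the pedal raised. Next I measure them.

```bash
cat > m.py <<'E'
from h import *
P=cams.camera_params("top");z=np.load("top.npz");im,d=z["im"],z["d"]
hsv=cv2.cvtColor(im,cv2.COLOR_RGB2HSV)
roi=np.zeros(d.shape,bool);roi[165:270,375:455]=1
blue=(cv2.inRange(hsv,(100,120,50),(125,255,255))>0)&roi
org=(cv2.inRange(hsv,(5,150,130),(18,255,255))>0)&roi
blk=(cv2.inRange(hsv,(0,0,0),(180,255,60))>0)&roi; blk[:232]=0
def rect(m,zz):
    v,u=np.nonzero(m); q=np.array([onplane(P,a,b,zz)[:2] for a,b in zip(u,v)])
    (c,wh,a)=cv2.minAreaRect(q.astype(np.float32)*1000); return np.array(c),wh,a,q
for n,m,zz in(("blue",blue,.010),("org",org,.135),("blk",blk,.058)):
    c,wh,a,q=rect(m,zz);dd=pts(P,d,m)
    print(n,m.sum(),c.round(1),np.round(wh,1),round(a,1),"mean",(q.mean(0)*1000).round(1),"depth z",np.percentile(dd[:,2],[5,50,95]).round(3),"pca",np.degrees(np.arctan2(*np.linalg.eigh(np.cov(q.T))[1][::-1,1])).round(1))
cv2.imwrite("pics/crop.png",cv2.resize(im[160:275,370:460,::-1],None,fx=5,fy=5,interpolation=cv2.INTER_CUBIC))
P=cams.camera_params("scene");z=np.load("scene.npz");im2=z["im"]
h2=cv2.cvtColor(im2,cv2.COLOR_RGB2HSV);o=cv2.inRange(h2,(5,150,130),(18,255,255));o[:215]=0;o[260:]=0;o[:,:350]=0;o[:,385:]=0
v,u=np.nonzero(o);print("scene org",u.mean(),v.mean(),u.min(),u.max(),v.min(),v.max(),onplane(P,u.mean(),v.mean(),.119))
E
python3 m.py
```

```text
blue 896 [ 541. -243.] [200.5 101.8] 16.6 mean [ 539.4 -227.6] depth z [0.005 0.009 0.014] pca -164.7
org 48 [ 583.5 -228.1] [44.6  8.3] 80.6 mean [ 584.5 -223.7] depth z [0.127 0.132 0.135] pca 78.1
blk 277 [ 462.6 -267.4] [37.2 44.4] 18.9 mean [ 462.4 -267.4] depth z [0.052 0.058 0.065] pca 99.8
scene org 364.60714285714283 229.89285714285714 363 366 221 238 [ 0.58543665 -0.22561937  0.119     ]
```

View pics/crop.png

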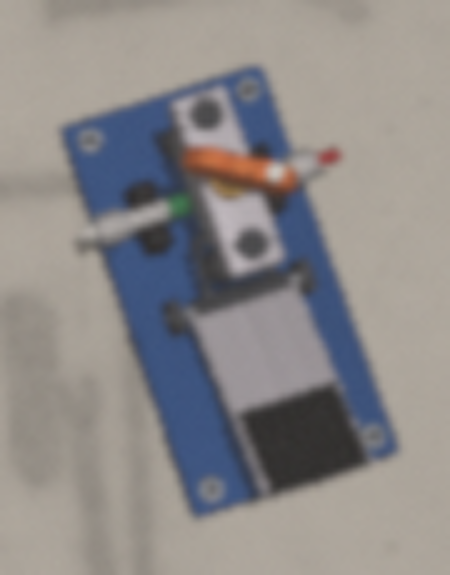

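The manual's scale: shifts go in shares of 300 mm and turns go in shares of pi rad. Converting my numbers, 23.5 cm is 0.7833, 23.4 cm is 0.78.

Emit:
{"fn": "move_arm", "kwargs": {"increments": [[0.7833, 0.78, -0.3667, 0, 0, 0, 1], [0.7833, 0.78, -0.3667, 0, 0, 0, 1], [0.7833, 0.78, -0.3667, 0, 0, 0, 1], [0.7833, 0.78, -0.3667, 0, 0, 0, 1], [0.7833, 0.78, -0.3667, 0, 0, 0, 1], [0.7833, 0.78, -0.3667, 0, 0, 0, 1], [0.7833, 0.78, -0.3667, 0, 0, 0, 1], [0.7833, 0.78, -0.3667, 0, 0, 0, 1]]}}

```text
t: 0.9
tcp_pos: [0.4619, -0.2627, 0.1376]
orientation: [-179.7, 0.0, 24.6]
contact_force: [-0.3, -0.5, 0.4]
width: -0.003
finger_force: 0.0
```

Scaled: -5 cm is -0.1667, -0.2 cm is -0.0067.

Emit:
{"fn": "move_arm", "kwargs": {"increments": [[0, -0.0067, -0.1667, 0, 0, 0, 1], [0, -0.0067, -0.1667, 0, 0, 0, 1], [0, -0.0067, -0.1667, 0, 0, 0, 1], [0, -0.0067, -0.1667, 0, 0, 0, 1], [0, -0.0067, -0.1667, 0, 0, 0, 1]]}}

```text
t: 1.4
tcp_pos: [0.4609, -0.2711, 0.0919]
orientation: [179.8, -0.1, 24.1]
contact_force: [-0.5, -0.9, 0.6]
width: -0.002
finger_force: 0.0
```

```bash
python3 - <<'E'
from h import *
for n,(a,b,c,e) in {"scene":(190,310,280,420),"wrist":(0,400,0,640)}.items():
    im,d=cams.read_camera(n);np.savez(n+"2.npz",im=im,d=d)
    f=5 if n=="scene" else 1
    cv2.imwrite(f"pics/{n}2.png",cv2.resize(im[a:b,c:e,::-1],None,fx=f,fy=f,interpolation=cv2.INTER_CUBIC))
s=manip.sense();print(s["t"],s["tcp_pos"],s["contact_force"])
E
```

```text
1.5 [ 0.46077092 -0.27074751  0.09148592] [-0.48979178  0.015014    0.57029303]
```

View pics/scene2.png

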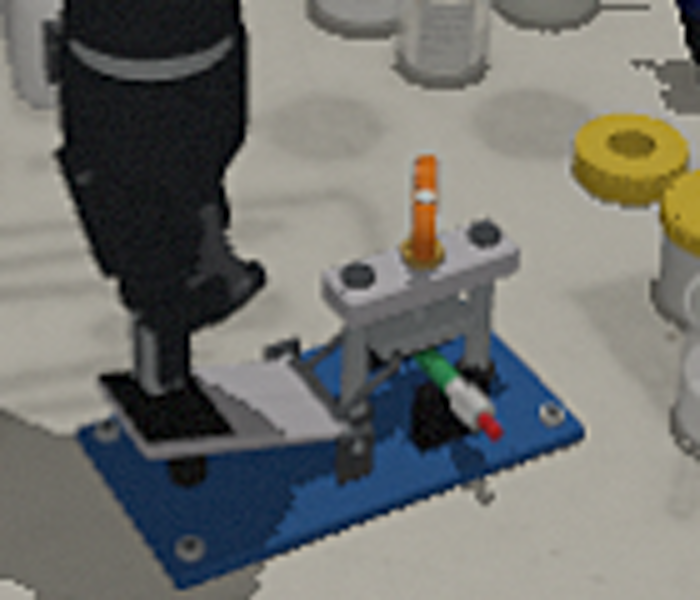

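The closed fingertips hang over the black pad (crop 160,385), about 13 mm above it. The pedal is up and the way is clear, so I press down in stages.

Scaled: -3.5 cm is -0.1167, -3.2 cm is -0.1067.

Emit:
{"fn": "move_arm", "kwargs": {"increments": [[0, 0.0067, -0.0333, 0, 0, 0, 1], [0, 0.0067, -0.0667, 0, 0, 0, 1], [-0.0033, 0.0067, -0.0867, 0, 0, 0, 1], [-0.0067, 0.0067, -0.1067, 0, 0, 0, 1], [-0.0067, 0.0067, -0.1167, 0, 0, 0, 1], [-0.0067, 0.0067, -0.1167, 0, 0, 0, 1], [-0.0067, 0.0067, -0.1167, 0, 0, 0, 1]]}}

```text
t: 2.2
tcp_pos: [0.4581, -0.2689, 0.0551]
orientation: [179.9, 0.1, 24.1]
contact_force: [-3.1, -2.6, 7.8]
width: 0.002
finger_force: 3.8
```

Scaled: -0.3 cm is -0.01, -0.2 cm is -0.0067.

Emit:
{"fn": "move_arm", "kwargs": {"increments": [[0, 0, -0.0067, 0, 0, 0, 1], [0, 0, -0.01, 0, 0, 0, 1], [0, 0, -0.01, 0, 0, 0, 1]]}}

```text
t: 2.5
tcp_pos: [0.4581, -0.269, 0.0541]
orientation: [179.8, 0.1, 24.1]
contact_force: [-7.1, -0.2, 26.2]
width: -0.002
finger_force: 12.8
```

The force jumped from 8 to 26 N with the tip at 35 mm, so the pedal is on its stop. I hold briefly, then release.

Emit:
{"fn": "move_arm", "kwargs": {"increments": [[0, 0, 0, 0, 0, 0, 1], [0, 0, 0, 0, 0, 0, 1], [0, 0, 0, 0, 0, 0, 1], [0, 0, 0, 0, 0, 0, 1], [0, 0, 0, 0, 0, 0, 1]]}}

```text
t: 3.0
tcp_pos: [0.4581, -0.2691, 0.0541]
orientation: [179.8, 0.1, 24.1]
contact_force: [-7.2, 0.2, 26.3]
width: 0.002
finger_force: 12.8
```

Scaled: 14 cm is 0.4667, 11 cm is 0.3667, 0.45 rad is 0.1432.

Emit:
{"fn": "move_arm", "kwargs": {"increments": [[0, 0, 0.0333, 0, 0, 0, 1], [0.0067, 0, 0.0667, 0, 0, 0, 1], [0.01, 0, 0.1, 0, 0, 0, 1], [0, 0, 0.2333, 0, 0, 0, 1], [0, 0, 0.3667, 0, 0, 0, 1], [0, 0, 0.4667, 0, 0, 0.0477, 0], [0, 0, 0.4667, 0, 0, 0.0955, -0.5], [0, 0, 0.4667, 0, 0, 0.1432, -1]]}}

```text
t: 3.8
tcp_pos: [0.4582, -0.2676, 0.1926]
orientation: [180.0, -0.0, 50.3]
contact_force: [0.9, 1.0, 0.3]
width: 0.504
finger_force: 0.0
```

Scaled: 12.6 cm is 0.42, 3.9 cm is 0.13, 0.48 rad is 0.1528.

Emit:
{"fn": "move_arm", "kwargs": {"increments": [[0.1, 0.0333, 0.0333, 0, 0, 0.0382, -1], [0.2, 0.0667, 0.0667, 0, 0, 0.0764, -1], [0.3, 0.1, 0.0667, 0, 0, 0.1146, -1], [0.4, 0.13, 0.0667, 0, 0, 0.1528, -1], [0.42, 0.13, 0.0667, 0, 0, 0.1528, -1], [0.42, 0.13, 0.0667, 0, 0, 0.1528, -1], [0.42, 0.13, 0.0667, 0, 0, 0.1528, -1]]}}

```text
t: 4.5
tcp_pos: [0.583, -0.2286, 0.2111]
orientation: [-179.9, -0.0, 77.4]
contact_force: [-0.6, -0.0, 0.3]
width: 0.998
finger_force: 0.0
```

```bash
cat > w.py <<'E'
from h import *
import sys
P=cams.camera_params("wrist");s=manip.sense();im,d=cams.read_camera("wrist")
cv2.imwrite(f"pics/{sys.argv[1]}.png",im[:,:,::-1])
print(s["t"],s["tcp_pos"],s["orientation"],s["contact_force"],s["torque"])
hsv=cv2.cvtColor(im,cv2.COLOR_RGB2HSV);m=cv2.inRange(hsv,(5,150,100),(18,255,255))
n,l,st,c=cv2.connectedComponentsWithStats(m)
for i in range(1,n):
    if st[i,4]>150:
        q=pts(P,d,l==i);print(st[i],c[i].round(1),"z",np.percentile(q[:,2],[5,50,95]).round(3))
        t=q[q[:,2]>.131]
        if len(t)>20:
            (cc,wh,a)=cv2.minAreaRect((t[:,:2]*1000).astype(np.float32));print("top face",len(t),np.round(cc,1),np.round(wh,1),round(a,1))
E
python3 w.py w1
```

```text
4.5 [ 0.58296187 -0.22862892  0.21109969] [-1.79857823e+02 -2.38746369e-02  7.73898796e+01] [-0.59946217 -0.04106683  0.31804237] [-0.05692531  0.0041109   0.00644174]
[316 180  16  68 772] [324.1 209.7] z [0.127 0.133 0.135]
top face 658 [ 585.7 -230.6] [44.3  9.6] 74.8
```

View pics/w1.png

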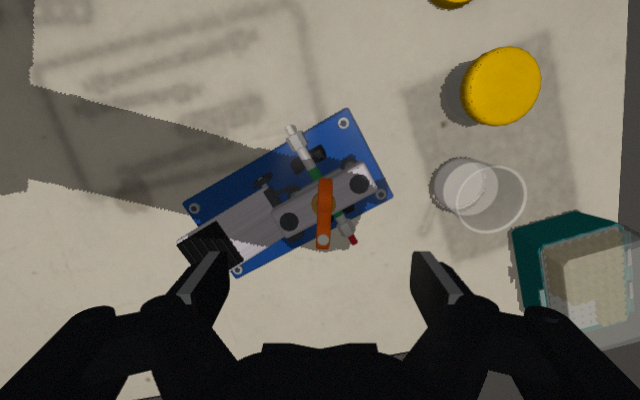

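The wrist view shows the blade at (324,210), nearly aligned with the tool and centred between the fingers, with its white dot at (322,240). I descend around it and close gently.

Scaled: -9 cm is -0.3, -8 cm is -0.2667, -0.04 rad is -0.0127.

Emit:
{"fn": "move_arm", "kwargs": {"increments": [[0.0067, -0.0033, -0.1, 0, 0, -0.0127, -1], [0.0067, -0.0033, -0.2, 0, 0, -0.0127, -0.6], [0.0067, -0.0033, -0.2667, 0, 0, -0.0127, -0.2], [0.0067, -0.0033, -0.3, 0, 0, -0.0127, 0.2], [0.0067, -0.0033, -0.3, 0, 0, -0.0127, 0.4], [0.0067, -0.0033, -0.3, 0, 0, -0.0127, 0.5], [0.0067, -0.0033, -0.3, 0, 0, -0.0127, 0.5]]}}

```text
t: 5.25
tcp_pos: [0.5869, -0.2304, 0.1235]
orientation: [179.9, 0.0, 75.1]
contact_force: [-0.2, -0.1, -0.0]
width: 0.248
finger_force: 0.0
```

```bash
python3 w.py w2
```

```text
5.25 [ 0.58692935 -0.23039047  0.1235165 ] [1.79866772e+02 3.40635947e-02 7.51420727e+01] [-0.21554694 -0.06785873 -0.04146685] [-0.02980134  0.00572528 -0.02651116]
[ 303  217   26  112 2322] [315.9 266.1] z [0.122 0.133 0.135]
top face 1776 [ 585.7 -230.4] [44.2  9.6] 74.4
```

View pics/w2.png

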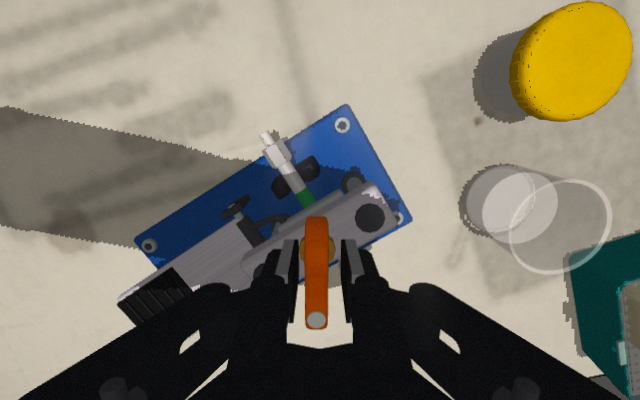

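The blade (316,266) lies between the pads, about 1 mm left of the middle. I correct that and grip.

Scaled: -0.2 cm is -0.0067, -0.1 cm is -0.0033, -0.01 rad is -0.0032.

Emit:
{"fn": "move_arm", "kwargs": {"increments": [[-0.0033, 0, -0.0067, 0, 0, -0.0032, 0.5], [-0.0033, 0, -0.0067, 0, 0, -0.0032, 0.7], [-0.0033, 0, -0.0067, 0, 0, -0.0032, 1], [-0.0033, 0, -0.0067, 0, 0, -0.0032, 1], [-0.0033, 0, -0.0067, 0, 0, -0.0032, 1]]}}

```text
t: 5.8
tcp_pos: [0.5856, -0.2299, 0.1204]
orientation: [179.9, 0.0, 74.6]
contact_force: [1.2, 0.1, 1.7]
width: 0.112
finger_force: 60.4
```

```bash
cat > s.py <<'E'
from bench import manip
s=manip.sense();print(s["t"],s["tcp_pos"].round(4) if hasattr(s["tcp_pos"],"round") else s["tcp_pos"],s["orientation"],s["contact_force"],s["torque"],s["width"],s["finger_force"],s["joint_positions"])
E
python3 s.py
```

```text
5.8 [ 0.5856 -0.2299  0.1204] [1.79947475e+02 5.18531844e-03 7.45958873e+01] [1.15950404 0.07653167 1.7352784 ] [ 1.51068139e-02 -1.25001900e-01  8.43861091e-05] 0.11168157324141478 60.423831939697266 [-2.81559345e+01  3.29500414e+01 -8.43268783e+00  4.85648972e+01
  6.53623038e-03  7.72481787e+01]
```

Scaled: -0.8 rad is -0.2546.

Emit:
{"fn": "move_arm", "kwargs": {"increments": [[0, 0, 0, 0, 0, -0.0318, 1], [0, 0, 0, 0, 0, -0.0637, 1], [0, 0, 0, 0, 0, -0.0955, 1], [0, 0, 0, 0, 0, -0.1273, 1], [0, 0, 0, 0, 0, -0.1592, 1], [0, 0, 0, 0, 0, -0.191, 1], [0, 0, 0, 0, 0, -0.2228, 1], [0, 0, 0, 0, 0, -0.2546, 1]]}}

```text
t: 6.6
tcp_pos: [0.5863, -0.2304, 0.1204]
orientation: [179.9, -0.1, 28.5]
contact_force: [2.6, -1.2, -0.2]
width: 0.111
finger_force: 60.3
```

```bash
python3 s.py
```

```text
6.6 [ 0.5863 -0.2304  0.1204] [ 1.79881512e+02 -7.67130151e-02  2.85218821e+01] [ 2.61310616 -1.19016643 -0.1732228 ] [-0.24719341 -0.53173451  0.09882668] 0.11091540487402551 60.345847606658936 [-2.81643121e+01  3.29664753e+01 -8.39640225e+00  4.84959721e+01
 -9.69562178e-04  1.23313884e+02]
```

Scaled: -0.15 rad is -0.0477.

Emit:
{"fn": "move_arm", "kwargs": {"increments": [[0, 0, 0, 0, 0, -0.0159, 1], [0, 0, 0, 0, 0, -0.0318, 1], [0, 0, 0, 0, 0, -0.0477, 1], [0, 0, 0, 0, 0, -0.0477, 1]]}}

```text
t: 7.0
tcp_pos: [0.5863, -0.2305, 0.1204]
orientation: [179.9, -0.1, 20.1]
contact_force: [2.7, -2.8, -0.4]
width: 0.107
finger_force: 60.3
```

```bash
python3 s.py
```

```text
7.0 [ 0.5863 -0.2305  0.1204] [ 1.79881457e+02 -9.50258448e-02  2.01429215e+01] [ 2.6935786  -2.8194437  -0.36986094] [-0.38615189 -0.75014445 -0.04553334] 0.10739942163981372 60.27813971042633 [-2.81696303e+01  3.29712137e+01 -8.39123072e+00  4.84858312e+01
 -7.87525011e-03  1.31687536e+02]
```

Scaled: -0.06 rad is -0.0191.

Emit:
{"fn": "move_arm", "kwargs": {"increments": [[0, 0, 0, 0, 0, -0.0095, 1], [0, 0, 0, 0, 0, -0.0191, 1]]}}

```text
t: 7.2
tcp_pos: [0.5863, -0.2306, 0.1204]
orientation: [179.9, -0.1, 16.6]
contact_force: [5.5, -3.1, -0.3]
width: 0.104
finger_force: 60.3
```

```bash
python3 s.py
```

```text
7.2 [ 0.5863 -0.2306  0.1204] [ 1.79879465e+02 -1.00718052e-01  1.66473187e+01] [ 5.52728763 -3.05584778 -0.27212674] [-0.54396369 -0.86904204  0.09434494] 0.10442612696841432 60.26955306529999 [-2.81709217e+01  3.29687018e+01 -8.39384819e+00  4.84810456e+01
 -1.45092623e-02  1.35181846e+02]
```

Scaled: -0.06 rad is -0.0191.

Emit:
{"fn": "move_arm", "kwargs": {"increments": [[0, 0, 0, 0, 0, -0.0095, 1], [0, 0, 0, 0, 0, -0.0191, 1]]}}

```text
t: 7.4
tcp_pos: [0.5864, -0.2306, 0.1205]
orientation: [179.9, -0.1, 13.4]
contact_force: [4.0, -3.5, -0.4]
width: 0.109
finger_force: 69.8
```

```bash
python3 s.py
```

```text
7.4 [ 0.5864 -0.2306  0.1205] [ 1.79861300e+02 -9.94106821e-02  1.33645711e+01] [ 3.98637505 -3.49654271 -0.37385657] [-0.57920216 -0.84259679  1.2501571 ] 0.10926514177352545 69.8031485080719 [-2.81626815e+01  3.29649929e+01 -8.38971158e+00  4.84789176e+01
 -3.79300108e-02  1.38472813e+02]
```

The torque jumped to 1.25 N m at about yaw 15, so the screw is seated. I measure the blade's angle here, then back off.

```bash
python3 w.py w3
```

```text
7.4 [ 0.58636618 -0.23064564  0.12047039] [ 1.79861300e+02 -9.94106821e-02  1.33645711e+01] [ 3.98637505 -3.49654271 -0.37385657] [-0.57920216 -0.84259679  1.2501571 ]
[ 307  224   24  110 1999] [318.5 271.4] z [0.127 0.133 0.135]
top face 1639 [ 586.3 -230.7] [44.2  9. ] 14.6
```

Scaled: 0.8 rad is 0.2546.

Emit:
{"fn": "move_arm", "kwargs": {"increments": [[0, 0, 0, 0, 0, 0.0318, 1], [0, 0, 0, 0, 0, 0.0637, 1], [0, 0, 0, 0, 0, 0.0955, 1], [0, 0, 0, 0, 0, 0.1273, 1], [0, 0, 0, 0, 0, 0.1592, 1], [0, 0, 0, 0, 0, 0.191, 1], [0, 0, 0, 0, 0, 0.2228, 1], [0, 0, 0, 0, 0, 0.2546, 1]]}}

```text
t: 8.25
tcp_pos: [0.5859, -0.23, 0.1204]
orientation: [179.9, -0.0, 59.3]
contact_force: [2.5, -0.3, 0.9]
width: 0.109
finger_force: 60.5
```

Scaled: 0.8 rad is 0.2546.

Emit:
{"fn": "move_arm", "kwargs": {"increments": [[0, 0, 0, 0, 0, 0.0318, 1], [0, 0, 0, 0, 0, 0.0637, 1], [0, 0, 0, 0, 0, 0.0955, 1], [0, 0, 0, 0, 0, 0.1273, 1], [0, 0, 0, 0, 0, 0.1592, 1], [0, 0, 0, 0, 0, 0.191, 1], [0, 0, 0, 0, 0, 0.2228, 1], [0, 0, 0, 0, 0, 0.2546, 1]]}}

```text
t: 9.05
tcp_pos: [0.585, -0.2299, 0.1204]
orientation: [-180.0, 0.0, 105.2]
contact_force: [0.8, -1.5, 2.5]
width: 0.103
finger_force: 60.8
```

```bash
python3 w.py w4; python3 s.py
```

```text
9.05 [ 0.58504812 -0.22993036  0.12040744] [-1.79986558e+02  2.05713493e-02  1.05166363e+02] [ 0.76899296 -1.46931779  2.50970021] [-0.22430224 -0.1128819  -0.14063517]
[ 307  219   25  116 2298] [319.4 269. ] z [0.123 0.133 0.135]
top face 1753 [ 585.1 -230.6] [ 9.5 44.8] 15.0
9.1 [ 0.585  -0.2299  0.1204] [-1.79986710e+02  1.96369861e-02  1.05317048e+02] [ 1.02289648 -1.30293474  4.08684394] [-0.21534919 -0.08437855  0.12526612] 0.1075981648594789 60.86807370185852 [-2.81682204e+01  3.29341080e+01 -8.45626299e+00  4.86057581e+01
 -2.33934640e-02  4.65147334e+01]
```

View pics/w4.png

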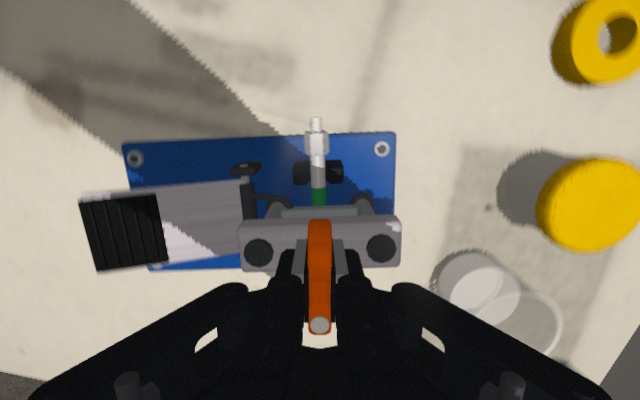

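The view shows the blade (319,270) gripped, nearly square to the bridge. The plate's far edge runs from (122,143) to (396,131). I fit that edge for the exact clamp yaw and compare it with the blade.

```bash
cat > y.py <<'E'
from h import *
P=cams.camera_params("wrist");im,d=cams.read_camera("wrist")
hsv=cv2.cvtColor(im,cv2.COLOR_RGB2HSV)
m=cv2.inRange(hsv,(100,120,40),(125,255,255))
def ang(p): 
    vx,vy,_,_=cv2.fitLine((p*1000).astype(np.float32),cv2.DIST_HUBER,0,.01,.01).ravel(); return np.degrees(np.arctan2(vy,vx))
e=[]
for u in range(140,385,3):
    v=np.nonzero(m[100:180,u])[0]
    if len(v): e.append(onplane(P,u,100+v[0]-.5,.010)[:2])
print("plate edge",ang(np.array(e)),len(e))
L,R=[],[]
o=cv2.inRange(hsv,(5,140,60),(20,255,255))
for v in range(232,312,2):
    u=np.nonzero(o[v,280:360])[0]
    if len(u): L.append(onplane(P,280+u[0]-.5,v,.135)[:2]);R.append(onplane(P,280+u[-1]+.5,v,.135)[:2])
L,R=np.array(L),np.array(R);print("blade L,R,mid",ang(L),ang(R),ang((L+R)/2))
g=np.linalg.norm(L-R,axis=1);print("width mm",g.mean()*1000,"tool",manip.sense()["orientation"][2])
E
python3 y.py
python3 - <<'E'
import sys;sys.path.insert(0,".")
from h import *
P=cams.camera_params("top");z=np.load("top.npz");im=z["im"]
hsv=cv2.cvtColor(im,cv2.COLOR_RGB2HSV);m=cv2.inRange(hsv,(100,120,50),(125,255,255));m[:165]=0;m[270:]=0;m[:,:375]=0;m[:,455:]=0
for side in(0,-1):
    e=[]
    for v in range(192,252):
        u=np.nonzero(m[v])[0]
        if len(u): e.append(onplane(P,u[side]+(.5 if side else -.5),v,.01)[:2])
    vx,vy,_,_=cv2.fitLine((np.array(e)*1000).astype(np.float32),cv2.DIST_HUBER,0,.01,.01).ravel();print("top edge",np.degrees(np.arctan2(vy,vx)))
E
```

```text
plate edge 16.17336 77
blade L,R,mid -73.71446 -75.04005 -74.27767
width mm 9.325800545264128 tool 104.94482384247092
top edge 16.449331
top edge 17.210285
```

Clamp yaw is about 16.3°, so the blade should lie at about 106.3°. It is at about 105.5°, so I nudge it +0.8° and settle.

Scaled: 0.015 rad is 0.0048.

Emit:
{"fn": "move_arm", "kwargs": {"increments": [[0, 0, 0, 0, 0, 0.0048, 1], [0, 0, 0, 0, 0, 0.0048, 1], [0, 0, 0, 0, 0, 0.0048, 1], [0, 0, 0, 0, 0, 0.0048, 1], [0, 0, 0, 0, 0, 0.0048, 1]]}}

```text
t: 9.65
tcp_pos: [0.5851, -0.2299, 0.1204]
orientation: [-180.0, 0.0, 105.7]
contact_force: [-0.9, -1.2, 5.0]
width: 0.105
finger_force: 61.2
```

```bash
python3 y.py; python3 s.py; python3 - <<'E'
import numpy as np
from h import *
im,d=cams.read_camera("scene")
cv2.imwrite("pics/scene3.png",cv2.resize(im[160:310,260:460,::-1],None,fx=4,fy=4,interpolation=cv2.INTER_CUBIC))
E
```

```text
plate edge 16.26905 77
blade L,R,mid -73.2822 -74.6096 -73.84869
width mm 9.324587259699992 tool 105.7477012886952
9.7 [ 0.5851 -0.2299  0.1204] [-1.79986252e+02  1.93213519e-02  1.05747701e+02] [ 0.21727346 -1.33889859  6.07206279] [-0.17787521  0.051493    0.02306219] 0.10845346771846746 61.155924797058105 [-2.81680566e+01  3.29366822e+01 -8.45713789e+00  4.86026819e+01
 -2.34537313e-02  4.60842437e+01]
```

View pics/scene3.png

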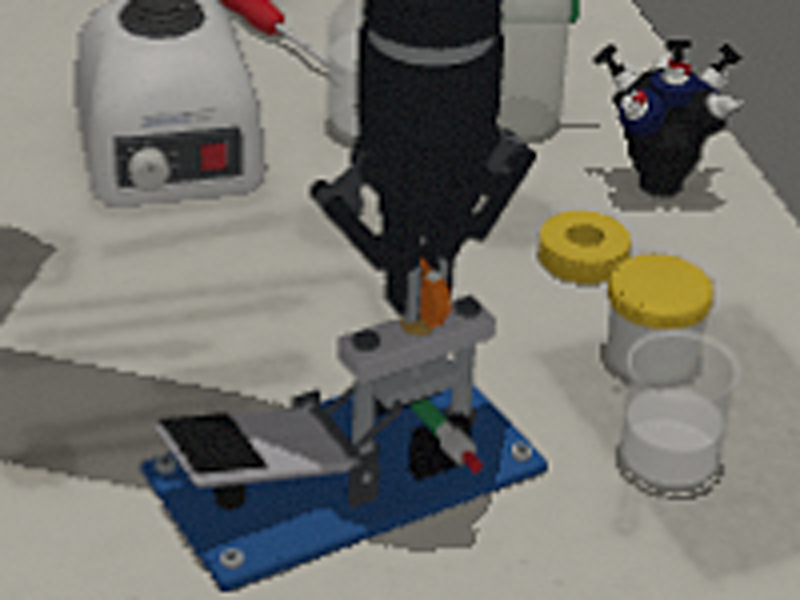

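The pedal is up (crop 210,445), the bystanders are unmoved, and the blade (435,290) is gripped along the column at 106.15° against a target of 106.27°. I hold a moment to confirm it is steady.

Emit:
{"fn": "move_arm", "kwargs": {"increments": [[0, 0, 0, 0, 0, 0, 1], [0, 0, 0, 0, 0, 0, 1], [0, 0, 0, 0, 0, 0, 1], [0, 0, 0, 0, 0, 0, 1], [0, 0, 0, 0, 0, 0, 1]]}}

```text
t: 10.25
tcp_pos: [0.585, -0.2299, 0.1203]
orientation: [-180.0, 0.0, 105.7]
contact_force: [-0.8, -0.3, 5.1]
width: 0.109
finger_force: 61.2
```

```bash
python3 y.py; python3 s.py; python3 -c "
from bench import workorder;print(workorder.hand_in())"
```

```text
plate edge 16.252356 77
blade L,R,mid -73.28431 -74.60966 -73.849335
width mm 9.324676746249493 tool 105.74811907194311
10.3 [ 0.5851 -0.2299  0.1204] [-1.79986400e+02  2.16125221e-02  1.05748119e+02] [-0.12021339 -0.18634108  4.95845511] [-0.22294642  0.06295668  0.0394721 ] 0.10794586681869074 61.15597486495972 [-2.81670395e+01  3.29349320e+01 -8.45542248e+00  4.86044524e+01
 -2.50019935e-02  4.60848429e+01]
the job is handed in; nothing more can be done
None
```

The job is handed in at about 10 s: I pressed the pedal to its stop (26 N) and released it, seated the thumbscrew, backed it off a quarter turn (blade within about 0.1° of target by camera, ±1°), and the fingers are still gripping it.

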